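Set a round-bottomed flask up for weighing

TASK

Get the amber round-bottomed flask ready for weighing: first set the cork ring on the middle of the balance's metal pan, hollow side up, then lift the flask off its draining stand and set it gently in the ring so that it sits fully home and stands upright. Let go of both, never let the flask fall on the table, and leave everything else where it is.

Things in the scene. Friction and masses are not known exactly. Their poses are not given: they have to be found in the camera images.
- flask: loose amber glass flask, white cap fixed on, about 90 g. Spherical bulb 54 mm in diameter; straight neck 20 mm in diameter from 25 to 62 mm above the bulb's centre; ribbed cap 25 mm in diameter from 62 to 81 mm. Origin at the bulb's centre; +z runs along the neck to the cap. It starts leaning in the stand, 40 degrees (0.70 rad) from upright
- neck (a point): on the flask's axis, 48 mm above the bulb's centre: the middle of the free neck
- ring: loose cork ring on the table, about 50 g, 56 mm outside diameter, 22 mm high; its 28 mm through hole widens upward at 45 degrees to 48 mm at the top (the hollow side, up at the start). Origin at the centre of its underside, +z through the hollow side. The seated bulb touches the cone all round, its centre 36 mm above the ring's underside
- balance: black pocket balance, fixed to the table, 66x118x14 mm, long side along its y. Origin at the centre of its underside
- pan (a point): centre of the balance's rectangular metal pan (68x57 mm), on its top face, 13.5 mm above the table (20.5 mm from the balance's centre towards its +y end)
- stand: draining stand fixed to the table: white base 100x62x4 mm, a wire loop under the bulb and, on a post, a V saddle under the neck 60 mm up the flask's axis (17 mm wide, narrower than the neck, 74 mm above the table). They carry only from below: the flask lifts straight off, its sides are free. Origin on the table, 33.7 mm under the bulb's centre; the neck leans to its -x, roughly to the robot
- paper_roll: bystander, loose: an upright white kitchen-paper roll, 106 mm across, 228 mm tall; origin at the centre of its underside
- spray_bottle: bystander, loose: a teal spray bottle with a yellow head, 60x122x249 mm; origin at the centre of its underside
- soap_pump: bystander, loose: a clear soap bottle with a white pump, 56x72x182 mm; origin at the centre of its underside
- mug: bystander, loose: a black and white mug, 82x114x97 mm; origin at the centre of its underside
- rack: bystander, loose: a blue rack of capped tubes, 50x112x111 mm; origin at the centre of its underside
- beaker: bystander, loose: an empty glass beaker, 62 mm across, 76 mm tall; origin at the centre of its underside
- timer: bystander, loose: a white bench timer lying flat, 62x62x16 mm; origin at the centre of its underside
- marker: bystander, loose: a black marker pen lying flat, 134x12x12 mm, long axis x; origin at the centre of its underside

How it is judged:
On the way, in this order (a step that is already met when the one before it is completed fails the run):
1. the empty cork ring lies flat on the balance's pan, hollow side up, centred within 8 mm, and is let go (horizontal distance between ring and pan below 0.008 m and z of ring in the frame of pan between -0.003 and 0.003 m and angle between ring's own z axis and vertical below 0.06 rad and contact force between the fingers and ring below 0.1 N and horizontal distance between flask and ring above 0.05 m), for 0.2 s.
2. the flask sits fully home in the ring, upright within 0.12 rad, and is let go (horizontal distance between flask and ring below 0.004 m and z of flask in the frame of ring between 0.033 and 0.039 m and angle between flask's own z axis and vertical below 0.12 rad and contact force between the fingers and flask below 0.1 N), for 0.2 s.
At the end, for the whole second after the job is handed in: The cork ring lies flat on the pan (under 0.06 rad), hollow up, within 8 mm of its centre; the bulb sits home in it, centred within 4 mm and 33 to 39 mm above the ring's underside; the flask is within 0.12 rad of upright, at rest; the fingers touch neither (all of step 2 and horizontal distance between ring and pan below 0.008 m and z of ring in the frame of pan between -0.003 and 0.003 m and angle between ring's own z axis and vertical below 0.06 rad and contact force between the fingers and ring below 0.1 N and linear speed of flask below 0.02 m/s and angular speed of flask below 0.2 rad/s).
It fails at once if the flask falls onto the table or lower (height (world z) of flask below 0.0295 m).
It fails at once if the flask is let go in the air, over 10 mm above its seat in the ring (height (world z) of flask above 0.06 m and contact force between the fingers and flask below 0.05 N).
It fails at once if the flask is rammed into the ring (contact force over 30 N) (contact force between flask and ring above 30 N).
It fails at once if a bystander is moved by more than 25 mm (distance of any of paper_roll, spray_bottle, soap_pump, mug, rack, beaker, timer, marker from where it was at the start of the episode above 0.025 m).
It also fails if it takes over 51 s, if anything falls off the work surface, if the arm or the gripper's body presses on something with over 40 N, if the wrist force passes 120 N, or if a joint passes its speed limit or range.

ROBOT

A 6-joint arm with a two-finger parallel gripper is mounted at the origin on a cart in front of the work surface, level with it; the furniture and walls round the work are solid. World frame = base frame: x ahead of the robot, y to its left, z up, the work surface at z = 0. Lengths are in m, angles in rad, forces in N, time in s.
With the tool pointing down it reaches from about 0.325 to 0.775 m from the base axis. Payload 5.5 kg.
Tool frame: the origin (TCP) lies midway between the tips of the shut fingers; the grasp point (between the pads) lies 19 mm behind it; z points along the fingers, y is the line along which they close (so a half turn about z gives the same grasp; the last joint's range is limited). The gripper opens to 85 mm and grips with 20 to 120 N. Pads are 22 mm wide; open, the fingers measure 114 mm over their backs; the gripper's body (76 mm by 85 mm) begins 54 mm behind the grasp point. The pads swing forward as they close: fully open they stand 13 mm farther back than shut.
Start: joints at [1.285, 0.091, 1.231, -0, 1.82, -0.057], TCP at [0.136, 0.584, 0.231] pointing down, gripper open.
Joint ranges: [-2.87, 2.87], [-0.86, 2.18], [0.17, 2.46], [-1.51, 4.65], [0.06, 2.69], [-2.65, 2.65]. Speed limits (rad/s): [2.57, 2.57, 3.01, 3.14, 3.14, 3.14].

INTERFACE

Orientations are given as a unit quaternion [w, x, y, z].
In Python, from rig import observe, grab_frame, hand_in gives the robot as it stands.
- The arm moves only by the tool carry_out, never from a script. Its arguments are lists of equal length, an entry for each row: "dp": the shift along the tool's x, y, z in mm, a list of three; "angular": the turn, a rotation vector about the tool's x, y, z in degrees, a list of three; "gripper": the opening, from 0 (shut) to 1 (fully open). In form: {"dp": [[tx, ty, tz], ...], "angular": [[ax, ay, az], ...], "gripper": [gripper, ...]}. A call has 1 to 20 rows; each row shifts and turns the commanded pose from where the row before left it, along the tool's axes as they then stand; what a row does not reach is not made up. A row lasts 1/10 s, in which the tool goes at most 50 mm and 8.59 degrees, less where a joint would pass 70% of its speed; a pose out of reach is approached as far as the arm can. A call with a gripper value outside its range is refused whole. The fingers move at their own pace and stop on an object; "grip_force" is the grip in N (left out, the last holds). Time passes only in rows, so rows that do not move let the fingers close. It gives the time, the measured TCP pose, the force, the opening and the grip force at its end, in the units of the state.
- observe(): the state, without advancing time (a new reading comes with each control period).
- grab_frame(name): name is "scene" or "top" or "wrist"; returns a dict with "image" (384x512x3 uint8, red, green, blue), "fx", "fy", "cx", "cy" (pixels), "R" (3x3) and "t" (3): a world point X has camera coordinates R X + t. Camera axes: x right, y down, z forward; pixel columns grow to the right and rows downward; lengths in m; the calibration is good to about 2 mm. The wrist camera is an equidistant fisheye: a pixel r from the principal point sees the ray r / f radians off the axis. A picture is of the moment at which its call begins. There is no depth.
- hand_in(): hands the job in; it is judged then, once.
The state is a dict: "time_s": time; "joint_pos": joint angles; "joint_vel": joint speeds; "joint_torque": joint torques, N m; "ee_pos": TCP position; "ee_rot": TCP orientation; "ft_force": force on the tool from outside, world axes, zero at the start; "torque": the same for the moment, N m; "gripper_width": finger opening in m; "finger_force": force on a finger pad.
Only numpy, scipy, OpenCV 4.12 (cv2) and the standard library are available. Lean on these libraries where they do the work, as an engineer would, in place of code of your own. Each camera call takes 0.05 s, during which the arm holds its last target. There are 200 camera calls.

## Working session

There is one attempt and no reset: what is moved stays moved. The work goes in short steps, Python scripts to look and compute and a tool call to move; the robot and the scene stay as the last step left them, time stands still between calls to the robot, and variables do not carry over. Pictures are saved under pics/ and viewed, at most 10 in all, crops included, and the job is handed in when it is done.

Besides the shell and the picture viewer there is one more tool, called after "Call:" as name(argument=value, ...) on one line, values as JSON. carry_out: Moves the arm, as the interface text tells. Its arguments: {"type":"object","properties":{"dp":{"type":"array","items":{"type":"array","items":{"type":"number"}}},"angular":{"type":"array","items":{"type":"array","items":{"type":"number"}}},"gripper":{"type":"array","items":{"type":"number"}},"grip_force":{"type":"number"}},"required":["dp","angular","gripper"]}

```bash
ls; mkdir -p pics
python3 - <<'E'
from rig import *
import cv2
s=observe();print({k:s[k] for k in('time_s','ee_pos','ee_rot','gripper_width')})
for n in('scene','top'):
    f=grab_frame(n);cv2.imwrite(f'pics/{n}0.png',f['image'][:,:,::-1]);print(n,f['fx'],f['cx'],f['cy'],f['R'],f['t'])
E
```

```text
pics
{'time_s': 0.0, 'ee_pos': array([0.13600134, 0.58407296, 0.23016464]), 'ee_rot': array([-1.60629322e-04,  1.14155916e-01,  9.93462352e-01, -9.77838349e-04]), 'gripper_width': 0.0854360432282264}
scene 459.6413208003934 262.44625399331665 189.19103107666032 [[ 0.98918556 -0.14606021 -0.01335457]
 [-0.13659511 -0.88425107 -0.44658909]
 [ 0.0534201   0.44358365 -0.8946395 ]] [-0.51880343  0.11693353  1.24829088]
top 382.03946672101205 262.66720944556164 194.00161526811212 [[-3.57626870e-04 -9.99852657e-01  1.71620653e-02]
 [-9.91944222e-01 -1.81930966e-03 -1.26662349e-01]
 [ 1.26674910e-01 -1.70691093e-02 -9.91797415e-01]] [0.0223749  0.53148492 1.21275396]
```

View pics/scene0.png

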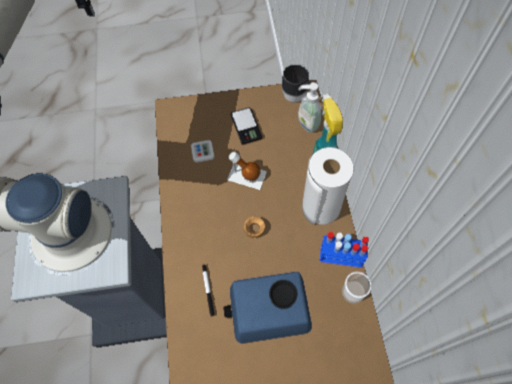

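View pics/top0.png

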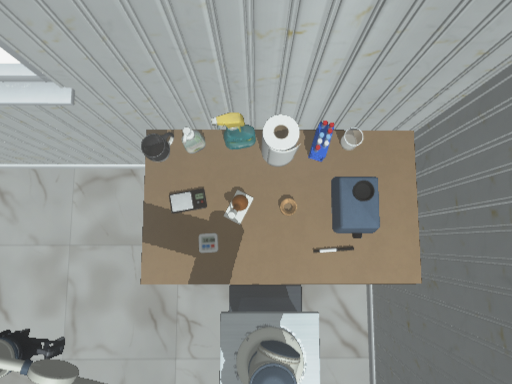

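The scene view shows the pan at about (245,118), flask bulb at (251,171), cap at (234,158) and ring at (255,227). In the top view the pan is at (181,202), bulb at (240,202), and ring at (289,205). I'll triangulate these roughly.

```bash
cat > h.py <<'E'
import numpy as np, cv2
from rig import *
from scipy.spatial.transform import Rotation as Ro
def ray(f,u,v,fish=False):
    x=(u-f['cx'])/f['fx'];y=(v-f['cy'])/f['fy']
    if fish:
        r=np.hypot(x,y);k=np.sin(r)/max(r,1e-9);d=np.array([x*k,y*k,np.cos(r)])
    else: d=np.array([x,y,1.])
    R=np.array(f['R']);d=R.T@d
    return -R.T@np.array(f['t']),d/np.linalg.norm(d)
def plane(r,z): o,d=r;return o+d*(z-o[2])/d[2]
def tri(rs):
    A=0;b=0
    for o,d in rs:
        P=np.eye(3)-np.outer(d,d);A=A+P;b=b+P@o
    X=np.linalg.solve(A,b);return X,[np.linalg.norm((np.eye(3)-np.outer(d,d))@(X-o))*1000 for o,d in rs]
def rotq(q): return Ro.from_quat([q[1],q[2],q[3],q[0]]).as_matrix()
def proj(f,X):
    c=np.array(f['R'])@X+np.array(f['t']);th=np.arctan2(np.hypot(c[0],c[1]),c[2]);k=th/np.hypot(c[0],c[1])
    return f['cx']+f['fx']*k*c[0],f['cy']+f['fy']*k*c[1]
E
python3 - <<'E'
from h import *
np.set_printoptions(precision=4,suppress=True)
S=grab_frame('scene');T=grab_frame('top')
for n,a,b,z in[('pan',(245,118),(181,202),.0135),('bulb',(251,171),(240,202),.034),('ring',(255,227),(289,205),.02),('cap',(234,158),(232,214),.088),('timer',(203,151),(208,243),.016),('soap',(310,90),(186,132),.18)]:
    print(n,tri([ray(S,*a),ray(T,*b)]),plane(ray(S,*a),z),plane(ray(T,*b),z))
W=grab_frame('wrist');print(W['fx'],W['cx'],W['cy'],W['R'],W['t'])
cv2.imwrite('pics/w0.png',W['image'][:,:,::-1])
E
```

```text
pan (array([0.5109, 0.2931, 0.008 ]), [np.float64(3.380044551072127), np.float64(3.380044551072245)]) [0.514  0.2899 0.0135] [0.507  0.2915 0.0135]
bulb (array([0.5061, 0.0967, 0.0297]), [np.float64(0.5569241922058291), np.float64(0.5569241922059572)]) [0.5065 0.0944 0.034 ] [0.5051 0.0964 0.034 ]
ring (array([ 0.4962, -0.065 ,  0.0122]), [np.float64(1.4467794004868992), np.float64(1.446779400486914)]) [ 0.4946 -0.0684  0.02  ] [ 0.4969 -0.0641  0.02  ]
cap (array([0.4637, 0.1196, 0.0742]), [np.float64(0.6721518940851683), np.float64(0.672151894085273)]) [0.4643 0.1115 0.088 ] [0.462  0.1186 0.088 ]
timer (array([ 0.3748,  0.2026, -0.002 ]), [np.float64(1.8240271471644953), np.float64(1.8240271471645189)]) [0.3779 0.1916 0.016 ] [0.373  0.2001 0.016 ]
soap (array([0.6987, 0.2534, 0.1569]), [np.float64(3.296163251494855), np.float64(3.2961632514946837)]) [0.69   0.2345 0.18  ] [0.6953 0.2496 0.18  ]
297.3186396354542 257.7313050417009 192.3349455326282 [[ 0.2261  0.9741 -0.0002]
 [ 0.9317 -0.2162  0.292 ]
 [ 0.2844 -0.0663 -0.9564]] [-0.5989 -0.0377  0.3785]
```

View pics/w0.png

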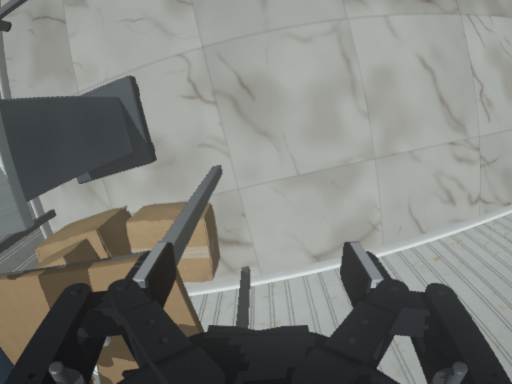

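The wrist view shows only floor and fingers (tips near (160,260) and (370,260)). The neck leans at about 152° in yaw. I'll move to a viewpoint over the pan.

Call:
carry_out(dp=[[-30,-20,-3],[-30,-20,-3],[-30,-20,-3],[-30,-20,-3],[-30,-20,-3],[-30,-20,-3],[-30,-20,-3],[-30,-20,-3],[-30,-20,-3],[-30,-20,-3],[-30,-20,-3],[0,0,0]], angular=[[0,0,0],[0,0,0],[0,0,0],[0,0,0],[0,0,0],[0,0,0],[0,0,0],[0,0,0],[0,0,0],[0,0,0],[0,0,0],[0,0,0]], gripper=[1,1,1,1,1,1,1,1,1,1,1,1])

```text
time_s: 1.45
ee_pos: [0.4099, 0.2924, 0.2644]
ee_rot: [0.001, 0.117, 0.993, -0.0]
ft_force: [0.1, 0.9, 1.3]
gripper_width: 0.0849
finger_force: 0.0
```

Run:
```python
from h import *
import pickle
W=grab_frame('wrist');pickle.dump(W,open('w1.pkl','wb'))
cv2.imwrite('pics/w1.png',W['image'][:,:,::-1]);print(observe()['ee_pos'],observe()['ee_rot'])
```

```text
[0.40866182 0.29392077 0.26425827] [-1.69178450e-06  1.15963918e-01  9.93253426e-01 -4.57297539e-05]
```

View pics/w1.png

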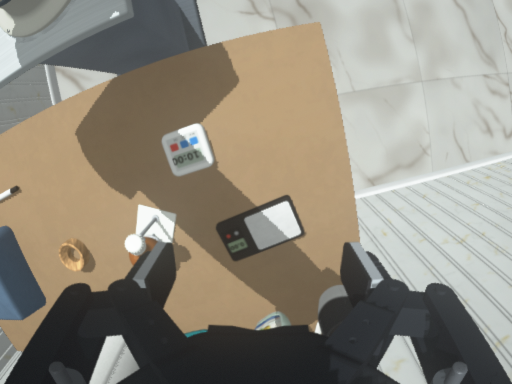

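The wrist view shows the pan centred near (274,224), cap at (134,243), ring at (72,255) and timer at (188,149). I'll shift left for a second baseline.

Call:
carry_out(dp=[[-7,-35,0],[-7,-35,0],[-7,-35,0],[-7,-35,0],[-7,-35,0],[-7,-35,0],[0,0,0]], angular=[[0,0,0],[0,0,0],[0,0,0],[0,0,0],[0,0,0],[0,0,0],[0,0,0]], gripper=[1,1,1,1,1,1,1])

```text
time_s: 2.2
ee_pos: [0.4005, 0.0791, 0.2645]
ee_rot: [0.0, 0.116, 0.993, -0.0]
ft_force: [0.7, 0.6, 0.2]
gripper_width: 0.0854
finger_force: 0.0
```

Run:
```python
from h import *
import pickle
W=grab_frame('wrist');pickle.dump(W,open('w2.pkl','wb'))
cv2.imwrite('pics/w2.png',W['image'][:,:,::-1]);print(observe()['ee_pos'],observe()['ee_rot'])
```

```text
[0.40060099 0.08072227 0.26444354] [2.79863073e-04 1.15296344e-01 9.93331065e-01 2.63538649e-04]
```

View pics/w2.png

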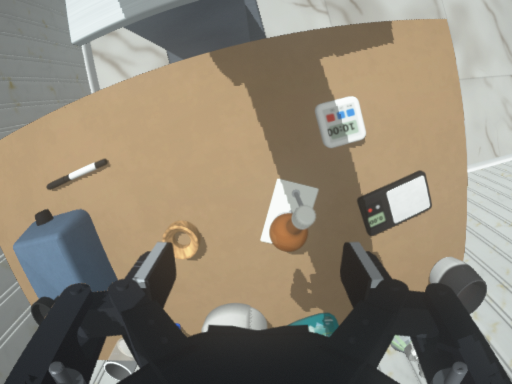

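The second wrist view shows the bulb at (289,233), cap at (304,217), ring at (182,241) and pan at (409,199). Next I'll segment and measure.

Run:
```python
from h import *
import pickle
np.set_printoptions(precision=4,suppress=True)
W1=pickle.load(open('w1.pkl','rb'));W2=pickle.load(open('w2.pkl','rb'));S=grab_frame('scene');T=grab_frame('top')
def hsv(f): return cv2.cvtColor(f['image'],cv2.COLOR_RGB2HSV)
def blob(f,m,seed,rad):
    k=np.zeros(m.shape,np.uint8);cv2.circle(k,seed,rad,255,-1);m=cv2.bitwise_and(m.astype(np.uint8)*255,k)
    n,l,s,c=cv2.connectedComponentsWithStats(m,connectivity=8);i=1+np.argmax(s[1:,4]);return (l==i),c[i],s[i]
rs=[]
for n,f,sd,fi in[('w1',W1,(274,224),1),('w2',W2,(409,199),1),('S',S,(245,118),0),('T',T,(181,202),0)]:
    H=hsv(f);m,c,s=blob(f,(H[...,2]>150)&(H[...,1]<60),sd,38 if fi else 14)
    ys,xs=np.nonzero(m);P=np.array([plane(ray(f,x,y,fi),.0135)[:2] for x,y in zip(xs,ys)],np.float32)
    r=cv2.minAreaRect(P*1000);print('pan',n,c,s[4],r);
    u,v=c;rs.append(ray(f,u,v,fi))
print('pan tri w',tri(rs[:2]),'all',tri(rs))
rs=[]
for n,f,sd,fi,R in[('w2',W2,(289,233),1,26),('S',S,(251,171),0,14),('T',T,(240,202),0,12)]:
    H=hsv(f);print(n,H[sd[1],sd[0]],H[sd[1]+R,sd[0]])
    m,c,s=blob(f,(H[...,1]>150)&(H[...,0]<14),sd,R);print('bulb',c,s)
    ys,xs=np.nonzero(m);e=cv2.minEnclosingCircle(np.c_[xs,ys].astype(np.float32));print(e);rs.append(ray(f,*e[0],fi))
print(tri(rs),tri(rs[1:]))
for n,f,sd in[('w1',W1,(72,255)),('w2',W2,(182,241))]:
    H=hsv(f);print(n,'ring row',H[sd[1],sd[0]-30:sd[0]+34:4].tolist())
```

```text
pan w1 [273.8859 223.7751] 1543 ((507.7998962402344, 291.4580078125), (57.02334976196289, 66.11538696289062), 10.551589965820312)
pan w2 [408.1911 198.8284] 1329 ((508.27490234375, 290.30352783203125), (57.123355865478516, 69.14891815185547), 10.928302764892578)
pan S [243.6647 118.9738] 343 ((509.4522399902344, 288.10565185546875), (55.51161193847656, 69.31952667236328), 10.218159675598145)
pan T [181.1504 201.6342] 339 ((509.0687561035156, 291.1576232910156), (56.727256774902344, 66.53260040283203), 10.336997985839844)
pan tri w (array([0.5096, 0.2924, 0.0065]), [np.float64(1.0062955068587485), np.float64(1.0062955068586497)]) all (array([0.5096, 0.2924, 0.0062]), [np.float64(0.8699262161954769), np.float64(1.148734679450948), np.float64(0.3951478109685049), np.float64(0.5800674790101505)])
w2 [ 14 142 153] [ 18  86 178]
bulb [283.0308 236.4615] [277 230  14  12  65]
((283.5, 236.0), 7.159010887145996)
S [ 13 194 150] [ 90   3 237]
bulb [249.5668 169.6721] [240 160  20  20 247]
((249.0, 169.0), 10.816754341125488)
T [ 14  73 125] [ 47  11 167]Traceback (most recent call last):
  File "<stdin>", line 19, in <module>
  File "<stdin>", line 8, in blob
    return _wrapfunc(a, 'argmax', axis=axis, out=out, **kwds)
    return bound(*args, **kwds)
ValueError: attempt to get argmax of an empty sequence
```

Call:
carry_out(dp=[[-7,-29,12],[-7,-29,12],[-7,-29,12],[-7,-29,12],[-7,-29,12],[0,0,0]], angular=[[0,0,0],[0,0,0],[0,0,0],[0,0,0],[0,0,0],[0,0,0]], gripper=[1,1,1,1,1,1])

```text
time_s: 2.95
ee_pos: [0.4017, -0.0688, 0.202]
ee_rot: [-0.002, 0.115, 0.993, -0.0]
ft_force: [0.1, 0.3, 0.3]
gripper_width: 0.0849
finger_force: 0.0
```

Run:
```python
from h import *
import pickle
W=grab_frame('wrist');pickle.dump(W,open('w3.pkl','wb'));o=observe();print(o['ee_pos'],o['ee_rot'])
W2=pickle.load(open('w2.pkl','rb'))
u,v=map(int,proj(W,np.array([.496,-.066,.015])));print(u,v)
H=cv2.cvtColor(W['image'],cv2.COLOR_RGB2HSV);print(H[v,u-60:u+60:5].tolist());print(H[v-60:v+60:5,u].tolist())
a=cv2.resize(W['image'][v-65:v+65,u-65:u+65],None,fx=3,fy=3)
b=cv2.resize(W2['image'][170:300,224:354],None,fx=3,fy=3)
cv2.imwrite('pics/c3.png',np.hstack([a,b])[:,:,::-1])
```

```text
[ 0.40193006 -0.06754615  0.20309291] [-1.23163948e-03  1.14462407e-01  9.93426738e-01  3.96462131e-04]
277 243
[[17, 88, 185], [17, 87, 182], [18, 85, 182], [17, 87, 182], [18, 87, 184], [17, 86, 184], [17, 87, 185], [17, 87, 185], [17, 93, 184], [16, 110, 169], [17, 111, 168], [17, 102, 145], [17, 87, 181], [18, 89, 183], [17, 107, 159], [19, 103, 240], [17, 111, 204], [16, 110, 194], [17, 87, 168], [17, 86, 180], [17, 86, 180], [17, 87, 179], [17, 85, 176], [17, 86, 177]]
[[17, 86, 183], [17, 85, 183], [17, 86, 183], [17, 86, 183], [17, 85, 184], [17, 86, 184], [18, 88, 182], [17, 111, 175], [19, 103, 237], [17, 106, 135], [17, 88, 165], [17, 88, 183], [17, 87, 181], [17, 111, 170], [17, 110, 222], [19, 106, 233], [17, 87, 181], [18, 86, 180], [18, 86, 180], [18, 88, 180], [18, 88, 179], [17, 86, 175], [17, 86, 174], [17, 85, 171]]
```

View pics/c3.png

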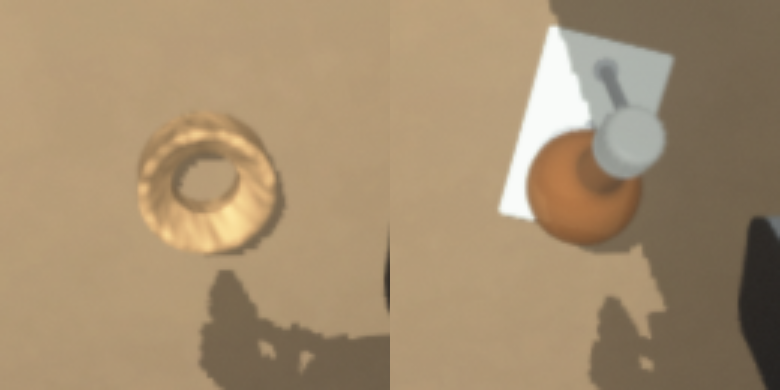

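The left crop shows the ring hollow side up, separable by saturation (S>97). The right crop shows the bulb (about (289,232) in full w2) with the cap at (304,217).

Run:
```python
from h import *
import pickle
np.set_printoptions(precision=4,suppress=True)
F={k:pickle.load(open(k+'.pkl','rb')) for k in('w1','w2','w3')}
F['S']=grab_frame('scene');F['T']=grab_frame('top')
def hsv(f): return cv2.cvtColor(f['image'],cv2.COLOR_RGB2HSV)
def blob(m,seed,rad):
    k=np.zeros(m.shape,np.uint8);cv2.circle(k,seed,rad,255,-1);m=cv2.bitwise_and(m.astype(np.uint8)*255,k)
    c=max(cv2.findContours(m,cv2.RETR_EXTERNAL,cv2.CHAIN_APPROX_NONE)[0],key=cv2.contourArea);return cv2.convexHull(c)[:,0,:].astype(np.float32)
def cen(h): M=cv2.moments(h);return M['m10']/M['m00'],M['m01']/M['m00']
rs={}
for n,sd,R in[('w1',(72,255),24),('w2',(182,241),28),('w3',(274,240),38),('S',(255,227),16),('T',(289,205),14)]:
    f=F[n];H=hsv(f);print(n,H[sd[1],sd[0]-R+2:sd[0]+R:R//4,1]) if n in'ST' else 0
    h=blob(H[...,1]>97 if n[0]=='w' else (H[...,1]>110),sd,R);fi=n[0]=='w'
    P=np.array([plane(ray(f,*p,fi),.011)[:2] for p in h],np.float32)
    c=cen(h);rs[n]=ray(f,*c,fi);print('ring',n,c,cv2.contourArea(h),cv2.fitEllipse(P*1000)[:2],plane(rs[n],.011))
print('ring tri',tri([rs['w1'],rs['w2'],rs['w3']]),tri(list(rs.values())))
# cap: grey, low sat ; bulb
rs={};rb={}
for n,sd,R in[('w2',(304,217),15),('w1',(134,243),14),('S',(234,158),7),('T',(231,214),7)]:
    f=F[n];H=hsv(f);print(n,H[sd[1],sd[0]-12:sd[0]+12:2].tolist())
```

```text
ring w1 (73.51340206185567, 254.4254295532646) 727.5 ((492.0397644042969, -63.27138900756836), (58.9632568359375, 77.214599609375)) [ 0.4912 -0.0616  0.011 ]
ring w2 (181.82899628252787, 239.07620817843866) 1076.0 ((492.2065734863281, -62.48457336425781), (58.05570602416992, 67.02584075927734)) [ 0.4909 -0.0608  0.011 ]
ring w3 (280.0877142027302, 238.70481169522702) 1721.5 ((493.1282653808594, -62.470542907714844), (58.679901123046875, 66.39371490478516)) [ 0.4919 -0.0622  0.011 ]
S [105 133 129 106 105 133 123 109]
ring S (254.2079736950267, 226.92519523222356) 405.5 ((492.94488525390625, -63.65630340576172), (61.267208099365234, 67.79411315917969)) [ 0.4927 -0.0642  0.011 ]
T [71 89 93 18  9 10 12 11 12]Traceback (most recent call last):
  File "<stdin>", line 14, in <module>
  File "<stdin>", line 9, in blob
ValueError: max() iterable argument is empty
```

The ring sits at about (0.492,-0.062) and agrees within 1–2 mm across 4 views. I'll move above it.

Call:
carry_out(dp=[[-29,9,0],[-29,9,0],[-28,8,0],[0,0,30],[0,0,30],[0,0,30],[0,0,30],[0,0,20],[0,0,0]], angular=[[0,0,0],[0,0,0],[0,0,0],[0,0,0],[0,0,0],[0,0,0],[0,0,0],[0,0,0],[0,0,0]], gripper=[1,1,1,1,1,1,1,1,1])

```text
time_s: 4.0
ee_pos: [0.4902, -0.0599, 0.0613]
ee_rot: [-0.003, 0.113, 0.994, 0.0]
ft_force: [-0.3, -0.5, 0.3]
gripper_width: 0.0857
finger_force: 0.0
```

Run:
```python
from h import *
import pickle
np.set_printoptions(precision=4,suppress=True)
F={k:pickle.load(open(k+'.pkl','rb')) for k in('w1','w2','w3')}
F['S']=grab_frame('scene');F['T']=grab_frame('top')
print('ring tri',tri([ray(F['w1'],73.5,254.4,1),ray(F['w2'],181.8,239.1,1),ray(F['w3'],280.1,238.7,1),ray(F['S'],254.2,226.9)]))
hs=lambda f:cv2.cvtColor(f['image'],cv2.COLOR_RGB2HSV)
for n,sd in[('w2',(304,217)),('w1',(134,243)),('S',(234,158)),('T',(231,214))]:
    H=hs(F[n]);print(n,[tuple(map(int,x)) for x in H[sd[1],sd[0]-14:sd[0]+14:2]])
for n,sd in[('w2',(284,236)),('S',(251,171)),('T',(240,202))]:
    H=hs(F[n]);print(n,[tuple(map(int,x)) for x in H[sd[1],sd[0]-24:sd[0]+24:3]])
```

```text
ring tri (array([ 0.4924, -0.0626,  0.0087]), [np.float64(0.9411436594538822), np.float64(0.9475225583289856), np.float64(0.6812699783916493), np.float64(0.6774268412695791)])
w2 [(13, 130, 153), (34, 12, 151), (50, 10, 149), (50, 9, 162), (51, 10, 179), (60, 9, 179), (56, 10, 179), (56, 10, 178), (53, 11, 178), (51, 10, 177), (51, 10, 177), (55, 9, 177), (50, 9, 167), (18, 57, 125)]
w1 [(18, 80, 179), (17, 82, 181), (20, 37, 213), (90, 1, 253), (60, 1, 254), (75, 2, 254), (90, 1, 253), (60, 1, 253), (60, 1, 253), (60, 1, 253), (60, 3, 250), (60, 8, 191), (40, 10, 148), (14, 103, 134)]
S [(16, 111, 78), (16, 102, 80), (16, 104, 81), (30, 7, 185), (43, 11, 217), (40, 7, 221), (42, 6, 224), (45, 7, 224), (40, 7, 218), (40, 7, 209), (45, 7, 209), (43, 9, 209), (43, 9, 209), (40, 8, 202)]
T [(18, 69, 96), (18, 66, 96), (17, 69, 96), (18, 62, 94), (66, 9, 144), (72, 9, 135), (72, 9, 135), (68, 8, 135), (68, 7, 137), (68, 8, 123), (68, 7, 142), (68, 7, 145), (68, 7, 146), (68, 7, 146)]
w2 [(18, 67, 190), (60, 2, 251), (60, 2, 251), (21, 28, 217), (14, 138, 166), (14, 143, 176), (13, 152, 173), (13, 151, 177), (13, 152, 179), (14, 152, 175), (13, 149, 163), (14, 144, 152), (14, 141, 146), (14, 145, 149), (14, 145, 146), (13, 142, 122)]
S [(50, 9, 169), (107, 64, 107), (107, 94, 79), (105, 95, 89), (105, 92, 105), (106, 90, 119), (107, 94, 109), (106, 90, 99), (106, 97, 87), (106, 99, 77), (109, 85, 72), (107, 38, 94), (42, 9, 139), (40, 11, 136), (38, 10, 105), (17, 93, 82)]
T [(18, 72, 138), (18, 72, 139), (18, 65, 94), (17, 68, 94), (18, 68, 94), (20, 26, 117), (14, 126, 111), (13, 131, 123), (14, 130, 141), (13, 135, 132), (14, 129, 115), (68, 7, 142), (18, 53, 97), (18, 62, 95), (17, 71, 140), (17, 72, 141)]
```

Call:
carry_out(dp=[[-1,-1,20],[-1,-1,20],[0,0,12],[0,0,6],[0,0,0],[0,0,0],[0,0,0],[0,0,0],[0,0,0],[0,0,0],[0,0,0]], angular=[[0,0,0],[0,0,0],[0,0,0],[0,0,0],[0,0,0],[0,0,0],[0,0,0],[0,0,0],[0,0,0],[0,0,0],[0,0,0]], gripper=[1,1,1,1,1,0.5,0.5,0.5,0.5,0.5,0.5], grip_force=25)

```text
time_s: 5.2
ee_pos: [0.4941, -0.0646, 0.0079]
ee_rot: [0.001, 0.114, 0.993, -0.0]
ft_force: [-0.3, 0.4, 5.8]
gripper_width: 0.0548
finger_force: 26.5
```

Call:
carry_out(dp=[[0,0,-10],[0,0,-20],[0,0,-35],[0,0,-35],[0,0,-35],[0,0,-25],[0,0,0]], angular=[[0,0,0],[0,0,0],[0,0,0],[0,0,0],[0,0,0],[0,0,0],[0,0,0]], gripper=[0.5,0.5,0.5,0.5,0.5,0.5,0.5])

```text
time_s: 5.9
ee_pos: [0.495, -0.065, 0.1717]
ee_rot: [0.004, 0.114, 0.993, -0.0]
ft_force: [0.4, -0.2, -0.5]
gripper_width: 0.0547
finger_force: 26.7
```

Run:
```python
from h import *
import pickle
np.set_printoptions(precision=4,suppress=True)
o=observe();print(o['ee_pos'],o['ee_rot'],o['gripper_width'],o['ft_force'])
R=rotq(o['ee_rot']);print(R.T@(np.array([.508,.291,o['ee_pos'][2]])-o['ee_pos'])*1000)
W=grab_frame('wrist');pickle.dump(W,open('w4.pkl','wb'))
g=o['ee_pos'];u,v=map(int,proj(W,g));print(u,v)
cv2.imwrite('pics/w4.png',W['image'][120:340,90:430][:,:,::-1])
```

```text
[ 0.495  -0.065   0.1717] [ 0.0042  0.1142  0.9934 -0.0004] 0.05470512853700331 [ 0.443  -0.2395 -0.5202]
[ 68.1291 349.6123  -0.5192]
259 248
```

View pics/w4.png

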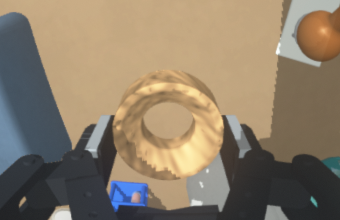

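The ring is held level between the pads, centred near (258,244). I'll measure its offset from the TCP.

Run:
```python
from h import *
import pickle
np.set_printoptions(precision=4,suppress=True)
W=pickle.load(open('w4.pkl','rb'));o=observe();R=rotq(o['ee_rot']);p=np.array(o['ee_pos']);print(p)
H=cv2.cvtColor(W['image'],cv2.COLOR_RGB2HSV);k=np.zeros(H.shape[:2],np.uint8);cv2.circle(k,(258,244),62,1,-1)
m=((H[...,1]>97)&(H[...,0]<25)&(H[...,2]>60)).astype(np.uint8)*k*255
c=max(cv2.findContours(m,cv2.RETR_EXTERNAL,cv2.CHAIN_APPROX_NONE)[0],key=cv2.contourArea);h=cv2.convexHull(c)
M=cv2.moments(h);u,v=M['m10']/M['m00'],M['m01']/M['m00'];print(u,v,cv2.boundingRect(h))
print('mid',(R.T@(plane(ray(W,u,v,1),p[2]+.003)-p))*1000)
# hole: contour inside
hole=cv2.bitwise_not(m);kk=np.zeros_like(k);cv2.circle(kk,(258,244),40,255,-1);hole&=kk
c=max(cv2.findContours(hole,cv2.RETR_EXTERNAL,cv2.CHAIN_APPROX_NONE)[0],key=cv2.contourArea);M=cv2.moments(c);print(cv2.boundingRect(c),cv2.contourArea(c))
u,v=M['m10']/M['m00'],M['m01']/M['m00'];print('hole',(R.T@(plane(ray(W,u,v,1),p[2]-.002)-p))*1000)
```

```text
[ 0.4942 -0.0648  0.1688]
257.7239867225716 245.12844164919633 (202, 190, 112, 110)
mid [ 1.0497 -0.8585 -3.0049]
(233, 222, 50, 37) 1345.0
hole [ 1.8859 -0.9642  1.9913]
```

Call:
carry_out(dp=[[6.6,35,0],[6.6,35,0],[6.6,35,0],[6.6,35,0],[6.6,35,0],[6.6,35,0],[6.6,35,0],[6.6,35,0],[6.6,35,0],[6.6,35,0],[0,0,30],[0,0,30],[0,0,30],[0,0,0],[0,0,0]], angular=[[0,0,0],[0,0,0],[0,0,0],[0,0,0],[0,0,0],[0,0,0],[0,0,0],[0,0,0],[0,0,0],[0,0,0],[0,0,0],[0,0,0],[0,0,0],[0,0,0],[0,0,0]], gripper=[0.5,0.5,0.5,0.5,0.5,0.5,0.5,0.5,0.5,0.5,0.5,0.5,0.5,0.5,0.5])

```text
time_s: 7.45
ee_pos: [0.5074, 0.2908, 0.0749]
ee_rot: [-0.001, 0.114, 0.993, -0.001]
ft_force: [0.3, -0.7, -1.0]
gripper_width: 0.0543
finger_force: 26.8
```

Run:
```python
from h import *
np.set_printoptions(precision=4,suppress=True)
for i in range(4):
    o=observe();R=rotq(o['ee_rot']);print(o['time_s'],o['ee_pos'],o['ee_rot'],R.T@(np.array([.508,.291,.0214])-o['ee_pos'])*1000-[1.5,-.9,0],o['gripper_width']);grab_frame('wrist')
```

```text
7.45 [0.5074 0.2908 0.0749] [-0.0014  0.1142  0.9935 -0.0009] [-2.1625  1.3392 53.5111] 0.05427692696226488
7.5 [0.5084 0.2913 0.0769] [ 0.      0.1142  0.9935 -0.    ] [-1.1386  0.5532 55.4856] 0.05451673829016706
7.55 [0.509  0.2915 0.078 ] [0.0009 0.1142 0.9935 0.0006] [-0.5142  0.0527 56.5912] 0.05495928960085175
7.6 [0.5093 0.2916 0.0785] [0.0014 0.1143 0.9934 0.0009] [-0.2277 -0.1283 57.0874] 0.055329802004447176
```

Call:
carry_out(dp=[[-1,0,20],[0,0,15],[0,0,10],[0,0,5],[0,0,2],[0,0,0],[0,0,0]], angular=[[0,0,0],[0,0,0],[0,0,0],[0,0,0],[0,0,0],[0,0,0],[0,0,0]], gripper=[0.5,0.5,0.5,0.5,0.5,0.5,0.5])

```text
time_s: 8.35
ee_pos: [0.5097, 0.2913, 0.025]
ee_rot: [0.0, 0.114, 0.993, 0.0]
ft_force: [-0.1, 1.0, 0.0]
gripper_width: 0.0546
finger_force: 26.8
```

Call:
carry_out(dp=[[0,0,2],[0,0,1],[0,0,0],[0,0,0]], angular=[[0,0,0],[0,0,0],[0,0,0],[0,0,0]], gripper=[0.5,0.5,0.5,0.5])

```text
time_s: 8.75
ee_pos: [0.5093, 0.2911, 0.0213]
ee_rot: [0.0, 0.114, 0.993, -0.0]
ft_force: [0.3, 0.7, -0.3]
gripper_width: 0.0547
finger_force: 26.8
```

Call:
carry_out(dp=[[0,0,1],[0,0,1],[0,0,0],[0,0,0]], angular=[[0,0,0],[0,0,0],[0,0,0],[0,0,0]], gripper=[0.5,0.5,0.5,0.5])

```text
time_s: 9.15
ee_pos: [0.5095, 0.2912, 0.0209]
ee_rot: [0.0, 0.114, 0.993, 0.0]
ft_force: [-2.7, -1.6, 6.5]
gripper_width: 0.0547
finger_force: 27.4
```

Contact reached (6.5 N), so I release and rise.

Call:
carry_out(dp=[[0,0,0],[0,0,0],[0,0,0],[0,0,0],[0,0,0],[0,0,-10],[0,0,-30],[0,0,-40],[0,0,-40],[0,0,-40],[0,0,0],[0,0,0]], angular=[[0,0,0],[0,0,0],[0,0,0],[0,0,0],[0,0,0],[0,0,0],[0,0,0],[0,0,0],[0,0,0],[0,0,0],[0,0,0],[0,0,0]], gripper=[0.72,0.8,0.9,1,1,1,1,1,1,1,1,1])

```text
time_s: 10.35
ee_pos: [0.5099, 0.2914, 0.1815]
ee_rot: [0.002, 0.114, 0.993, 0.001]
ft_force: [-0.4, 0.1, -0.7]
gripper_width: 0.0854
finger_force: 0.0
```

Run:
```python
from h import *
import pickle
W=grab_frame('wrist');pickle.dump(W,open('w5.pkl','wb'));print(observe()['ee_pos'],observe()['ee_rot'])
cv2.imwrite('pics/w5.png',W['image'][:,:,::-1])
```

```text
[0.50925385 0.29106122 0.17940277] [1.38659745e-04 1.14132234e-01 9.93465554e-01 8.45400310e-05]
```

View pics/w5.png

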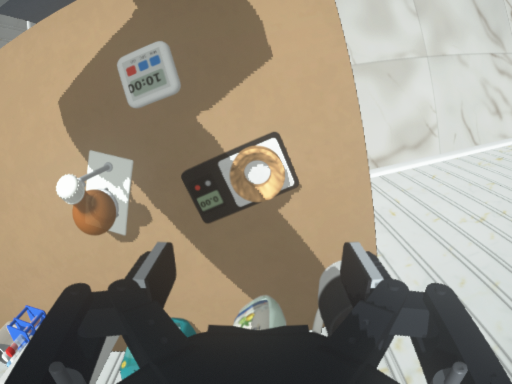

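The ring sits on the pan with its hole at (258,173). The bulb shows clear at (95,212) with the cap at (70,188). Now I'll measure the ring on the pan and the flask's pose.

```bash
cat > m.py <<'E'
from h import *
import pickle
np.set_printoptions(precision=4,suppress=True)
F={k:pickle.load(open(k+'.pkl','rb')) for k in('w1','w2','w5')}
F['S']=grab_frame('scene');F['T']=grab_frame('top')
HS={k:cv2.cvtColor(f['image'],cv2.COLOR_RGB2HSV).astype(int) for k,f in F.items()}
def big(m,sd,R):
    k=np.zeros(m.shape,np.uint8);cv2.circle(k,sd,R,255,-1);m=cv2.bitwise_and(m.astype(np.uint8)*255,k)
    n,l,s,c=cv2.connectedComponentsWithStats(m);i=1+np.argmax(s[1:,4]);return (l==i).astype(np.uint8)*255,s[i]
def hull(m): return cv2.convexHull(max(cv2.findContours(m,cv2.RETR_EXTERNAL,cv2.CHAIN_APPROX_NONE)[0],key=cv2.contourArea))
def cen(h): M=cv2.moments(h);return M['m10']/M['m00'],M['m01']/M['m00']
E
python3 - <<'E'
from m import *
H=HS['w5'];f=F['w5']
m,s=big((H[...,1]>97)&(H[...,0]<24),(258,173),34);h=hull(m);print('ring',s,cen(h),plane(ray(f,*cen(h),1),.0245))
H1=HS['w1']
for n,sd in(('w1',(260,228)),('w2',(395,203)),('w5',(240,178))):
    H=HS[n];m,s=big(H[...,2]<75,sd,52);h=hull(m)[:,0,:]
    P=np.array([plane(ray(F[n],*p,1),.012)[:2] for p in h],np.float32);r=cv2.minAreaRect(P*1000);print('bal',n,r)
    b=cv2.boxPoints(r)/1000;e=[b[1]-b[0],b[2]-b[1]];L=max(e,key=np.linalg.norm);L=L/np.linalg.norm(L);L*=np.sign(L[1]);print(' pan',np.mean(b,0)+.0205*L,np.degrees(np.arctan2(L[1],L[0])))
rb={}
for n,sd,R in(('w5',(95,212),34),('w2',(289,233),26),('S',(250,170),13),('T',(239,202),11)):
    H=HS[n];mm=(H[...,0]<17)&(H[...,1]>(115 if n[0]!='T' else 100))&(H[...,2]<215)
    m,s=big(mm,sd,R);c,r=cv2.minEnclosingCircle(np.argwhere(m)[:,::-1].astype(np.float32));d=cv2.distanceTransform(m,cv2.DIST_L2,5)
    ys,xs=np.nonzero(d>d.max()-.3);print('bulb',n,s,c,r,(xs.mean(),ys.mean()),d.max(),plane(ray(F[n],xs.mean(),ys.mean(),n[0]=='w'),.0337));rb[n]=ray(F[n],xs.mean(),ys.mean(),n[0]=='w')
print(tri(list(rb.values())),tri([rb['w5'],rb['S']]))
rc={}
for n,sd,R,lo in(('w5',(70,188),19,100),('w1',(134,243),14,225),('w2',(304,217),14,140)):
    H=HS[n];m,s=big((H[...,1]<30)&(H[...,2]>lo),sd,R);c=cen(hull(m));print('cap',n,s,c,plane(ray(F[n],*c,1),.089));rc[n]=ray(F[n],*c,1)
print(tri(list(rc.values())))
E
```

```text
ring [ 231  146   53   56 1544] (257.1450264084507, 173.7843309859155) [0.5068 0.2912 0.0245]
bal w1 ((509.9214782714844, 269.99371337890625), (67.79423522949219, 115.77902221679688), 10.18247127532959)
 pan [0.5063 0.2902] 100.18248
bal w2 ((510.69677734375, 266.4583740234375), (68.44880676269531, 113.54389190673828), 9.430627822875977)
 pan [0.5073 0.2867] 99.43061
bal w5 ((515.5675048828125, 245.06216430664062), (65.73095703125, 64.44934844970703), 9.382393836975098)
 pan [0.5358 0.2484] 9.382396
bulb w5 [  72  191   39   44 1016] (93.0, 212.5) 22.07383918762207 (np.float64(95.5), np.float64(222.0)) 12.384499 [0.5159 0.0935 0.0337]
bulb w2 [270 214  38  38 924] (288.46551513671875, 232.5) 18.702425003051758 (np.float64(285.0), np.float64(236.25)) 13.396898 [0.5094 0.0916 0.0337]
bulb S [239 160  22  20 309] (248.77235412597656, 169.01219177246094) 11.273280143737793 (np.float64(250.5), np.float64(169.5)) 8.7876 [0.5058 0.0996 0.0337]
bulb T [233 195  15  16 177] (239.66175842285156, 202.6764678955078) 7.79234504699707 (np.float64(240.0), np.float64(202.0)) 7.1937995 [0.5051 0.0965 0.0337]
(array([0.5079, 0.0954, 0.0389]), [np.float64(6.832945432576749), np.float64(3.957074669083788), np.float64(2.5775714564776515), np.float64(3.404633185070631)]) (array([0.5098, 0.0974, 0.0395]), [np.float64(4.400028868349196), np.float64(4.400028868349066)])
cap w5 [ 56 174  34  30 708] (72.03232462173315, 187.75630444750112) [0.4627 0.1215 0.089 ]
cap w1 [125 230  17  22 255] (133.60680529300566, 241.1266540642722) [0.4582 0.1185 0.089 ]
cap w2 [291 203  25  26 472] (302.9794816414687, 215.4708423326134) [0.4614 0.1177 0.089 ]
(array([0.4619, 0.1173, 0.0849]), [np.float64(1.4995803297211892), np.float64(2.588967638936946), np.float64(1.2294701251282614)])
```

The ring is within 2 mm of the pan centre. Next is the pre-grasp: move near the flask and line the tool up with the neck (tilt 40°, yaw about −26°).

Call:
carry_out(dp=[[15,-32,-4],[15,-32,-4],[15,-32,-4],[15,-32,-4],[15,-32,-4],[0,0,0],[0,0,0],[0,0,0],[0,0,0],[0,0,0],[0,0,0],[0,0,0],[0,0,0]], angular=[[0,0,0],[0,0,0],[0,0,0],[0,0,0],[0,0,0],[0,0,6.5],[0,0,6.5],[0,-8,0],[0,-8,0],[0,-8,0],[0,-8,0],[0,-8,0],[0,0,0]], gripper=[1,1,1,1,1,1,1,1,1,1,1,1,1])

```text
time_s: 11.8
ee_pos: [0.3974, 0.1535, 0.1942]
ee_rot: [0.332, 0.208, 0.916, -0.079]
ft_force: [-0.7, 1.1, -1.1]
gripper_width: 0.0855
finger_force: 0.0
```

Run:
```python
from h import *
import pickle
np.set_printoptions(precision=4,suppress=True)
W=grab_frame('wrist');pickle.dump(W,open('w6.pkl','wb'));o=observe();R=rotq(o['ee_rot']);print(o['ee_pos'],R)
b=np.array([.506,.0967,.034]);a=np.array([-.578,.282,.766]);p=b+.13*a
print(R.T@(p-o['ee_pos'])*1000, proj(W,b),proj(W,b+.0715*a),o['joint_pos'])
cv2.imwrite('pics/w6.png',W['image'][:,:,::-1])
```

```text
[0.3982 0.1533 0.196 ] [[-0.6929  0.4354  0.5747]
 [ 0.3317  0.9002 -0.2821]
 [-0.6402 -0.0048 -0.7682]]
[10.6665 -3.4514 72.326 ] (np.float64(255.9023308728969), np.float64(160.42531869568327)) (np.float64(255.37434174874895), np.float64(174.58279150247353)) [ 0.7831 -0.7248  2.0858 -0.6509  1.527  -0.3954]
```

View pics/w6.png

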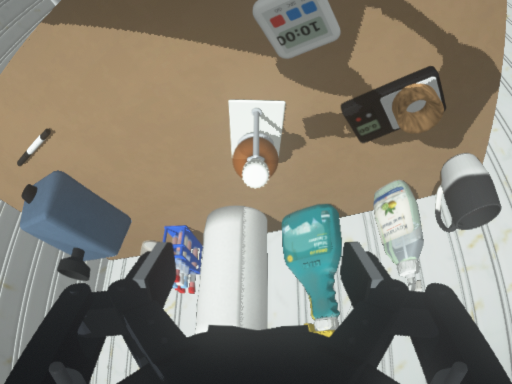

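The tool now looks down the neck: cap at (257,174), bulb behind it at (255,157), base edges vertical, so the yaw is good. I'll refine the pose.

Run:
```python
from m import *
f=F['w6']=pickle.load(open('w6.pkl','rb'));H=cv2.cvtColor(f['image'],cv2.COLOR_RGB2HSV).astype(int)
m,s=big((H[...,1]<40)&(H[...,2]>150),(257,174),16);h=hull(m);cc=cen(h);print('cap',s,cc,cv2.minEnclosingCircle(h))
m,s=big((H[...,0]<17)&(H[...,1]>115)&(H[...,2]<215),(255,158),27);c,r=cv2.minEnclosingCircle(np.argwhere(m)[:,::-1].astype(np.float32));print('bulb',s,c,r)
rb=[ray(f,*c,1),ray(F['w2'],288.5,232.5,1),ray(F['S'],248.8,169.),ray(F['T'],239.7,202.7)]
B,e=tri(rb);print('bulb',B,e,tri(rb[:2]),[plane(x,.0337) for x in rb])
rc=[ray(f,*cc,1),ray(F['w5'],72,187.8,1),ray(F['w1'],133.6,241.1,1),ray(F['w2'],303,215.5,1)]
C,e=tri(rc);print('cap',C,e)
d=C-B;print('len',np.linalg.norm(d),'lean',np.degrees(np.arccos(d[2]/np.linalg.norm(d))),'yaw',np.degrees(np.arctan2(d[1],d[0])))
# base rectangle
m,s=big((H[...,1]<30)&(H[...,2]>170),(240,115),45);h=hull(m)[:,0,:];P=np.array([plane(ray(f,*p,1),.004)[:2] for p in h],np.float32);print(s,cv2.minAreaRect(P*1000))
```

```text
cap [242 159  27  30 623] (255.13185913185913, 173.42451542451542) ((255.6138153076172, 173.04470825195312), 15.042210578918457)
bulb [233 140  19  37 393] (245.5, 158.0) 18.82162857055664
bulb [0.4996 0.0954 0.0396] [np.float64(8.864497489021947), np.float64(2.950941058872193), np.float64(3.0896094145907242), np.float64(3.0725469400517076)] (array([0.4975, 0.0935, 0.0391]), [np.float64(5.9055689371975495), np.float64(5.905568937197494)]) [array([0.4971, 0.0875, 0.0337]), array([0.5049, 0.0974, 0.0337]), array([0.5013, 0.1019, 0.0337]), array([0.5028, 0.0974, 0.0337])]
cap [0.4616 0.1181 0.0876] [np.float64(1.8239990242665305), np.float64(2.287042989799774), np.float64(2.908244328355636), np.float64(0.42995360243466973)]
len 0.06529708675773928 lean 42.66166920734872 yaw 149.25382026919254
[ 228  100   57   60 1782] ((490.6967468261719, 103.11101531982422), (61.489105224609375, 101.36553192138672), 62.61270523071289)
```

The base's long axis is at 152.6° and the cap centre at (0.4616,0.118,0.0876); the text gives 0.0885 for that height, so it agrees. I'll correct the yaw by 1.6° and advance halfway.

Call:
carry_out(dp=[[0,0,0],[7,-2,0],[6,-2,0],[0,0,25],[0,0,25],[0,0,20],[0,0,0],[0,0,0]], angular=[[1,0,1.2],[0,0,0],[0,0,0],[0,0,0],[0,0,0],[0,0,0],[0,0,0],[0,0,0]], gripper=[1,1,1,1,1,1,1,1])

```text
time_s: 12.75
ee_pos: [0.429, 0.1319, 0.1373]
ee_rot: [0.332, 0.225, 0.912, -0.082]
ft_force: [-0.5, -0.9, 1.2]
gripper_width: 0.0853
finger_force: 0.0
```

Run:
```python
from m import *
f=grab_frame('wrist');pickle.dump(f,open('w7.pkl','wb'));o=observe();R=rotq(o['ee_rot']);print(o['ee_pos'],R)
C=np.array([.4616,.1181,.088]);a=np.array([-.571,.296,.766])
u,v=map(int,proj(f,C));print(u,v)
H=cv2.cvtColor(f['image'],cv2.COLOR_RGB2HSV).astype(int)
m,s=big((H[...,1]<40)&(H[...,2]>150),(u,v),30);cc=cen(hull(m));print(s,cc)
F['w6']=pickle.load(open('w6.pkl','rb'))
rc=[ray(f,*cc,1),ray(F['w6'],255.6,173.4,1),ray(F['w5'],72,187.8,1),ray(F['w1'],133.6,241.1,1),ray(F['w2'],303,215.5,1)]
C2,e=tri(rc);print(C2,e)
for c in(C,C2): print(R.T@(c-.0195*a-o['ee_pos'])*1000)
cv2.imwrite('pics/w7.png',f['image'][:,:,::-1])
```

```text
[0.4292 0.1329 0.1386] [[-0.6776  0.4641  0.5705]
 [ 0.3564  0.8858 -0.2973]
 [-0.6433  0.0019 -0.7656]]
261 201
[ 244  182   37   42 1054] (261.639113507038, 203.2562144354597)
[0.4615 0.1183 0.0883] [np.float64(0.9076862505433555), np.float64(1.365939701052229), np.float64(2.552779771120339), np.float64(2.9946719807280044), np.float64(0.5908318436623702)]
[ 5.3601  1.8322 81.1489]
[ 5.3103  1.9725 80.7365]
```

View pics/w7.png

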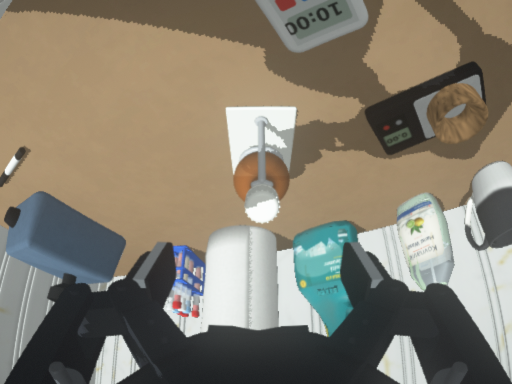

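The view shows cap (262,206), bulb (262,176) and post in line with the tool plane. I'll advance the last 80 mm and close.

Call:
carry_out(dp=[[5,2,20],[0,0,20],[0,0,20],[0,0,14],[0,0,6],[0,0,0],[0,0,0]], angular=[[0,0,0],[0,0,0],[0,0,0],[0,0,0],[0,0,0],[0,0,0],[0,0,0]], gripper=[1,1,1,1,1,1,1])

```text
time_s: 13.6
ee_pos: [0.4723, 0.1126, 0.0738]
ee_rot: [0.333, 0.225, 0.912, -0.081]
ft_force: [-0.2, 0.1, 0.0]
gripper_width: 0.0854
finger_force: 0.0
```

Run:
```python
from m import *
f=grab_frame('wrist');pickle.dump(f,open('w8.pkl','wb'));o=observe();R=rotq(o['ee_rot']);print(o['ee_pos'],o['ft_force'])
C=np.array([.4615,.1183,.0883]);a=np.array([-.571,.296,.766]);print(R.T@(C-.0195*a-o['ee_pos'])*1000)
u,v=proj(f,C);print(u,v)
H=cv2.cvtColor(f['image'],cv2.COLOR_RGB2HSV).astype(int)
m,s=big((H[...,1]<30)&(H[...,2]>140),(int(u),int(v)),45);print(s,cen(hull(m)))
for y in range(int(v)-30,int(v)+31,6):
    r=np.nonzero(m[y])[0];print(y,(r.min(),r.max(),r.size) if r.size else None)
print(proj(f,C-R[:,1]*.0125),proj(f,C+R[:,1]*.0125))
```

```text
[0.4724 0.1127 0.0739] [-0.3447  1.2587 -0.7063]
[ 0.0704 -0.0663  0.5845]
259.5735795850706 265.67900409814865
[ 214  220   84   91 4561] (255.4079277471149, 270.58026425823715)
235 (np.int64(245), np.int64(273), 29)
241 (np.int64(244), np.int64(274), 31)
247 (np.int64(238), np.int64(280), 43)
253 (np.int64(236), np.int64(282), 47)
259 (np.int64(215), np.int64(283), 69)
265 (np.int64(214), np.int64(284), 71)
271 (np.int64(215), np.int64(285), 71)
277 (np.int64(216), np.int64(296), 81)
283 (np.int64(218), np.int64(297), 80)
289 (np.int64(221), np.int64(297), 77)
295 (np.int64(226), np.int64(292), 67)
(np.float64(233.61522505521958), np.float64(265.5417060072836)) (np.float64(285.4997097480263), np.float64(265.4483959195147))
```

Call:
carry_out(dp=[[0,1,0],[0,0,0],[0,0,0],[0,0,0],[0,0,0],[0,0,0],[0,0,0],[0,0,0],[0,0,0],[0,0,0]], angular=[[0,0,0],[0,0,0],[0,0,0],[0,0,0],[0,0,0],[0,0,0],[0,0,0],[0,0,0],[0,0,0],[0,0,0]], gripper=[0.5,0.3,0.2,0.2,0.2,0.2,0.2,0.2,0.2,0.2], grip_force=45)

```text
time_s: 14.75
ee_pos: [0.4728, 0.1131, 0.073]
ee_rot: [0.332, 0.225, 0.912, -0.082]
ft_force: [-1.5, 1.7, 1.2]
gripper_width: 0.0222
finger_force: 43.9
```

Call:
carry_out(dp=[[-3.2,0,-3.8],[-6.4,0,-7.7],[-9.6,0,-11.5],[-9.6,0,-11.5],[-9.6,0,-11.5],[0,0,0],[0,0,0]], angular=[[0,0,0],[0,0,0],[0,0,0],[0,0,0],[0,0,0],[0,0,0],[0,0,0]], gripper=[0.2,0.2,0.2,0.2,0.2,0.2,0.2])

```text
time_s: 15.45
ee_pos: [0.4727, 0.1133, 0.1334]
ee_rot: [0.332, 0.225, 0.912, -0.081]
ft_force: [-0.2, -0.2, -1.1]
gripper_width: 0.0223
finger_force: 44.1
```

Run:
```python
from m import *
f=grab_frame('wrist');pickle.dump(f,open('w9.pkl','wb'));o=observe();R=rotq(o['ee_rot']);print(o['ee_pos'],o['ft_force'],o['gripper_width'],o['finger_force'],o['joint_pos']);print(R)
H=cv2.cvtColor(f['image'],cv2.COLOR_RGB2HSV).astype(int)
p=np.array(o['ee_pos']);b=p+R[:,2]*.052;u,v=proj(f,b);print('bulb pred',u,v)
m,s=big((H[...,0]<17)&(H[...,1]>115)&(H[...,2]<215),(int(u),int(v)),60);print(s,cv2.minEnclosingCircle(np.argwhere(m)[:,::-1].astype(np.float32)))
```

```text
[0.4721 0.1129 0.1316] [-0.5923  1.6376 -1.4564] 0.022474540481064675 44.077266454696655 [ 0.56   -0.6062  2.1301 -0.6179  1.2806 -0.4498]
[[-0.6794  0.4644  0.5681]
 [ 0.3554  0.8856 -0.299 ]
 [-0.642  -0.0013 -0.7667]]
bulb pred 258.9151974820052 213.03269277192172
[ 221  178   76   68 3793] ((258.35125732421875, 214.5776824951172), 37.926124572753906)
```

The flask is held, with the bulb at (258,215) against a predicted (259,213), so it lies along the tool axis. I'll lift further, bring it upright and carry it over the ring.

Call:
carry_out(dp=[[-12.8,0,-15.3],[-12.8,0,-15.3],[0,0,0],[0,0,0],[0,0,0],[0,0,0],[0,0,0],[0,0,0],[8.6,29,0],[8.6,29,0],[8.6,29,0],[8.6,29,0],[8.6,29,0],[8.4,29,0],[0,0,0],[0,0,0],[0,0,0]], angular=[[0,0,0],[0,0,0],[0,7,0],[0,7,0],[0,7,0],[0,7,0],[0,7,0],[0,5,0],[0,0,0],[0,0,0],[0,0,0],[0,0,0],[0,0,0],[0,0,0],[0,0,0],[0,0,0],[0,0,0]], gripper=[0.2,0.2,0.2,0.2,0.2,0.2,0.2,0.2,0.2,0.2,0.2,0.2,0.2,0.2,0.2,0.2,0.2])

```text
time_s: 17.3
ee_pos: [0.5077, 0.2902, 0.1721]
ee_rot: [-0.0, 0.239, 0.971, -0.001]
ft_force: [-0.9, -0.2, -1.2]
gripper_width: 0.0226
finger_force: 44.4
```

Run:
```python
from m import *
for i in range(3):
    f=grab_frame('wrist');o=observe()
pickle.dump(f,open('w10.pkl','wb'));R=rotq(o['ee_rot']);print(o['ee_pos'],o['ft_force'],o['gripper_width'],o['finger_force']);print(R)
H=cv2.cvtColor(f['image'],cv2.COLOR_RGB2HSV).astype(int)
p=np.array(o['ee_pos']);b=p+R[:,2]*.052;u,v=proj(f,b);print('bulb pred',u,v)
amb=(H[...,0]<17)&(H[...,1]>115)&(H[...,2]<215)
m,s=big(amb,(int(u),int(v)),60);print('bulb',s)
print('ring pred',proj(f,np.array([.5075,.291,.0245])))
for x in range(int(u)-45,int(u)+46,6):print(x,[tuple(map(int,H[y,x])) for y in range(int(v)-60,int(v)-20,6)])
for n,sd in(('scene',0),('top',0)):
    g=grab_frame(n);h=cv2.cvtColor(g['image'],cv2.COLOR_RGB2HSV).astype(int)
    P=np.array(g['R'])@b+g['t'];uu,vv=g['fx']*P[0]/P[2]+g['cx'],g['fy']*P[1]/P[2]+g['cy']
    mm=(h[...,0]<17)&(h[...,1]>130);k,s=big(mm,(int(uu),int(vv)),16);print(n,uu,vv,s)
    cv2.imwrite(f'pics/{n}_up.png',g['image'][:,:,::-1])
```

```text
[0.5079 0.2904 0.1729] [ 0.1875 -0.5063 -1.8159] 0.022925079953261256 44.406970739364624
[[-0.8852  0.4653  0.0005]
 [ 0.4653  0.8852  0.0002]
 [-0.0003  0.0004 -1.    ]]
bulb pred 259.1642895025105 213.15235152840387
bulb [ 220  179   77   67 3823]
ring pred (np.float64(258.96492761445415), np.float64(178.2062581316953))
214 [(17, 86, 205), (17, 84, 143), (17, 83, 132), (17, 71, 90), (15, 51, 60), (13, 52, 59), (14, 51, 55)]
220 [(17, 87, 205), (17, 87, 205), (17, 82, 125), (15, 49, 63), (68, 6, 170), (16, 47, 60), (15, 51, 60)]
226 [(17, 85, 206), (17, 85, 202), (17, 30, 76), (60, 6, 175), (53, 6, 170), (60, 6, 171), (15, 38, 68)]
232 [(17, 84, 203), (16, 35, 80), (60, 2, 249), (17, 89, 212), (17, 102, 138), (17, 106, 168), (13, 131, 161)]
238 [(17, 46, 89), (16, 104, 187), (17, 110, 209), (16, 104, 162), (16, 106, 149), (15, 131, 140), (13, 166, 175)]
244 [(17, 100, 166), (18, 106, 228), (17, 107, 169), (17, 106, 154), (17, 102, 172), (13, 161, 162), (13, 167, 180)]
250 [(18, 104, 234), (16, 102, 137), (16, 97, 145), (50, 4, 175), (35, 9, 174), (14, 153, 168), (13, 166, 183)]
256 
[... 788 characters left out ...]
203), (18, 83, 200), (17, 85, 196), (15, 32, 80), (60, 2, 248), (15, 46, 78), (18, 80, 131)]
304 [(18, 85, 203), (18, 85, 203), (17, 85, 200), (18, 85, 199), (17, 72, 110), (18, 81, 133), (17, 83, 196)]
scene 241.02132047346484 95.8459407995926 [233  88  19  24 314]Traceback (most recent call last):
  File "<stdin>", line 14, in <module>
  File "m.py", line 9, in big
    n,l,s,c=cv2.connectedComponentsWithStats(m);i=1+np.argmax(s[1:,4]);return (l==i).astype(np.uint8)*255,s[i]
                                                    ~~~~~~~~~^^^^^^^^^
    return _wrapfunc(a, 'argmax', axis=axis, out=out, **kwds)
    return bound(*args, **kwds)
ValueError: attempt to get argmax of an empty sequence
```

Run:
```python
from m import *
f=pickle.load(open('w10.pkl','rb'));o=observe();R=rotq(o['ee_rot']);p=np.array(o['ee_pos']);print(p)
H=cv2.cvtColor(f['image'],cv2.COLOR_RGB2HSV).astype(int)
co=-np.array(f['R']).T@f['t']
def ext(b):
    d=b-co;L=np.linalg.norm(d);d/=L;al=np.arcsin(.027/L);c=co+d*(L*np.cos(al)**2);q=np.linalg.svd(d[None])[2][1:]
    return np.array([proj(f,c+.027*np.cos(al)*(np.cos(t)*q[0]+np.sin(t)*q[1])) for t in np.linspace(0,6.28,200)])
for dx,dz in((0,.052),(-.002,.052),(.002,.052),(0,.050),(0,.054)):
    e=ext(p+R[:,2]*dz+R[:,0]*dx);print(dx,dz,e.min(0),e.max(0))
m,s=big((H[...,0]<15)&(H[...,1]>125)&(H[...,2]<215),(259,213),60);print(s)
# ring arc: outermost cork pixels, above bulb
m,s=big((H[...,1]>92)&(H[...,0]>=15)&(H[...,0]<24)&(H[...,2]>100),(259,178),48);m[195:]=0;h=hull(m)[:,0,:];h=h[h[:,1]<188]
for z in(.0135,.0245,.0355):
    P=np.array([plane(ray(f,*q,1),z)[:2] for q in h])*1000
    A=np.c_[2*P,np.ones(len(P))];x=np.linalg.lstsq(A,(P**2).sum(1),rcond=None)[0];print(z,s,x[:2],np.sqrt(x[2]+x[0]**2+x[1]**2))
```

```text
[0.5078 0.2908 0.1728]
0 0.052 [220.9863 173.9791] [298.4253 251.3564]
-0.002 0.052 [221.1055 176.7738] [298.2928 253.8809]
0.002 0.052 [220.8687 171.1687] [298.5562 248.811 ]
0 0.05 [220.6512 174.6551] [298.8022 252.7368]
0 0.054 [221.3156 173.3155] [298.055  250.0001]
[ 220  179   77   67 3753]
0.0135 [ 232  150   55   39 1027] [508.5798 289.881 ] 28.91275223336927
0.0245 [ 232  150   55   39 1027] [506.1269 291.1216] 27.858388104290803
0.0355 [ 232  150   55   39 1027] [503.674  292.3623] 26.80402397522092
```

Run:
```python
from m import *
f=pickle.load(open('w10.pkl','rb'));o=observe();R=rotq(o['ee_rot']);p=np.array(o['ee_pos'])
H=cv2.cvtColor(f['image'],cv2.COLOR_RGB2HSV).astype(int)
print([(y,)+tuple(map(int,H[y,259])) for y in range(222,330,3)])
P=lambda x,z:round(proj(f,p+R@np.array([x,0,z]))[1],1)
for dx in(0,-.003,-.0045):
    print(dx,'neck near edge 30/62mm',P(.010+dx,.022),P(.010+dx,-.010),'cap lower near rim',P(.0125+dx,-.010),'cap top near/far rim',P(.0125+dx,-.029),P(-.0125+dx,-.029))
```

```text
[(222, 13, 160, 139), (225, 13, 158, 139), (228, 14, 157, 138), (231, 13, 159, 138), (234, 14, 157, 138), (237, 14, 101, 142), (240, 55, 9, 177), (243, 50, 9, 163), (246, 51, 11, 164), (249, 60, 8, 164), (252, 60, 8, 164), (255, 55, 9, 180), (258, 60, 7, 193), (261, 60, 9, 207), (264, 60, 8, 197), (267, 64, 9, 197), (270, 60, 8, 196), (273, 64, 9, 197), (276, 60, 8, 197), (279, 64, 9, 197), (282, 60, 8, 196), (285, 64, 9, 197), (288, 60, 8, 196), (291, 56, 9, 196), (294, 56, 9, 195), (297, 26, 24, 181), (300, 17, 83, 191), (303, 18, 81, 189), (306, 17, 83, 190), (309, 17, 84, 188), (312, 17, 84, 188), (315, 17, 84, 186), (318, 17, 84, 188), (321, 17, 84, 189), (324, 17, 82, 186), (327, 18, 83, 185)]
0 neck near edge 30/62mm 214.8 238.3 cap lower near rim 233.7 cap top near/far rim 252.2 298.2
-0.003 neck near edge 30/62mm 219.5 243.7 cap lower near rim 239.2 cap top near/far rim 258.2 303.1
-0.0045 neck near edge 30/62mm 221.8 246.4 cap lower near rim 241.9 cap top near/far rim 261.2 305.5
```

The flask is tilted about 0.03 rad relative to the tool, and the bulb is offset (−3.6,−1) mm. I'll correct both and descend.

Call:
carry_out(dp=[[3,1,0],[0,0,15],[0,0,20],[0,0,15],[0,0,8],[0,0,4],[0,0,0],[0,0,0],[0,0,0]], angular=[[0,1.5,0],[0,0,0],[0,0,0],[0,0,0],[0,0,0],[0,0,0],[0,0,0],[0,0,0],[0,0,0]], gripper=[0.2,0.2,0.2,0.2,0.2,0.2,0.2,0.2,0.2])

```text
time_s: 18.75
ee_pos: [0.5046, 0.2944, 0.1118]
ee_rot: [-0.012, 0.239, 0.971, 0.004]
ft_force: [0.1, -0.5, -0.7]
gripper_width: 0.0221
finger_force: 44.4
```

Run:
```python
from m import *
f=grab_frame('wrist');pickle.dump(f,open('w11.pkl','wb'));o=observe();R=rotq(o['ee_rot']);p=np.array(o['ee_pos']);print(p,R[:,2],o['ft_force'])
H=cv2.cvtColor(f['image'],cv2.COLOR_RGB2HSV).astype(int)
m,s=big((H[...,0]<15)&(H[...,1]>125)&(H[...,2]<215),(259,213),60);print('bulb',s)
m,s=big((H[...,1]>92)&(H[...,0]>=15)&(H[...,0]<24)&(H[...,2]>80),(259,185),48);m[205:]=0;h=hull(m)[:,0,:];print('ring',s)
r=np.array([.5072,.2908,0]);
for z in(.0135,.0355):print(z,[np.round(proj(f,r+[0,0,z]+.028*v),1) for v in(R[:,0],R[:,1],-R[:,1])])
for z in(.0135,.0245,.0355):
    P=np.array([plane(ray(f,*q,1),z)[:2] for q in h[h[:,1]<200]])*1000
    x=np.linalg.lstsq(np.c_[2*P,np.ones(len(P))],(P**2).sum(1),rcond=None)[0];print(z,x[:2],np.sqrt(x[2]+x[0]**2+x[1]**2))
print('bulb xy est',p+R@np.array([-.0036,-.001,.052]))
```

```text
[0.5044 0.2943 0.1113] [-0.0222  0.0127 -0.9997] [ 0.5087 -0.1923 -0.8837]
bulb [ 221  178   76   68 3649]
ring [222 169  65  35 477]
0.0135 [array([256.4, 168.9]), array([289.1, 201. ]), array([223.7, 201. ])]
0.0355 [array([256.3, 174.5]), array([292. , 209.3]), array([220.7, 209.3])]
0.0135 [506.484  290.3784] 27.525232803336177
0.0245 [503.5134 291.9987] 26.274865351934256
0.0355 [500.5428 293.6191] 25.024497900530182
bulb xy est [0.506  0.2924 0.0592]
```

Call:
carry_out(dp=[[-1.5,-1,0],[0,0,4],[0,0,2],[0,0,1],[0,0,0],[0,0,0]], angular=[[0,0,0],[0,0,0],[0,0,0],[0,0,0],[0,0,0],[0,0,0]], gripper=[0.2,0.2,0.2,0.2,0.2,0.2])

```text
time_s: 19.5
ee_pos: [0.5048, 0.2926, 0.1035]
ee_rot: [-0.013, 0.239, 0.971, 0.003]
ft_force: [0.4, -0.3, -1.4]
gripper_width: 0.0227
finger_force: 44.5
```

Call:
carry_out(dp=[[0,0,1],[0,0,1],[0,0,0],[0,0,0],[0,0,0]], angular=[[0,0,0],[0,0,0],[0,0,0],[0,0,0],[0,0,0]], gripper=[0.2,0.2,0.2,0.2,0.2])

```text
time_s: 20.0
ee_pos: [0.5053, 0.2926, 0.1026]
ee_rot: [-0.012, 0.239, 0.971, 0.004]
ft_force: [0.7, -2.3, 5.8]
gripper_width: 0.0224
finger_force: 44.9
```

Call:
carry_out(dp=[[-0.5,-0.5,0],[0,0,0],[0,0,0],[0,0,0]], angular=[[0,0,0],[0,0,0],[0,0,0],[0,0,0]], gripper=[0.2,0.2,0.2,0.2])

```text
time_s: 20.4
ee_pos: [0.5054, 0.2921, 0.1022]
ee_rot: [-0.012, 0.239, 0.971, 0.004]
ft_force: [1.0, 0.4, 5.0]
gripper_width: 0.0223
finger_force: 44.9
```

Run:
```python
from m import *
f=grab_frame('wrist');pickle.dump(f,open('w12.pkl','wb'));o=observe();R=rotq(o['ee_rot']);p=np.array(o['ee_pos']);print(p,o['ft_force'],o['torque'])
H=cv2.cvtColor(f['image'],cv2.COLOR_RGB2HSV).astype(int)
m,s=big((H[...,0]<15)&(H[...,1]>125)&(H[...,2]<215),(259,213),60);print('bulb',s)
P=lambda x,z:round(proj(f,p+R@np.array([x,0,z]))[1],1)
print([(y,)+tuple(map(int,H[y,259])) for y in list(range(234,242))+list(range(253,262,2))+list(range(292,302,2))])
print('bulb est',p+R@np.array([-.0036,-.001,.052]))
m,s=big((H[...,1]>92)&(H[...,0]>=15)&(H[...,0]<24)&(H[...,2]>80),(259,185),48);m[205:]=0;h=hull(m)[:,0,:];print('ring',s)
for z in(.0135,.0245):
    Q=np.array([plane(ray(f,*q,1),z)[:2] for q in h[h[:,1]<200]])*1000
    x=np.linalg.lstsq(np.c_[2*Q,np.ones(len(Q))],(Q**2).sum(1),rcond=None)[0];print(z,x[:2],np.sqrt(x[2]+x[0]**2+x[1]**2))
```

```text
[0.5054 0.2922 0.1022] [1.425  0.1185 5.2696] [-0.0803 -0.2379 -0.0498]
bulb [ 221  178   75   68 3665]
[(234, 13, 144, 147), (235, 14, 144, 147), (236, 13, 140, 148), (237, 14, 93, 165), (238, 22, 23, 208), (239, 60, 3, 245), (240, 68, 4, 247), (241, 60, 4, 236), (253, 66, 5, 235), (255, 75, 2, 250), (257, 60, 1, 254), (259, 60, 1, 255), (261, 0, 0, 255), (292, 60, 9, 200), (294, 60, 10, 201), (296, 60, 8, 191), (298, 22, 39, 149), (300, 18, 74, 131)]
bulb est [0.507  0.2903 0.0501]
ring [224 169  69  30 510]
0.0135 [507.3168 290.2235] 28.1857708151473
0.0245 [504.2322 291.8151] 26.854271598585953
```

The bulb and ring centres coincide within 0.5 mm with only vertical load, so I open gently and wait.

Call:
carry_out(dp=[[0,0,0],[0,0,0],[0,0,0],[0,0,0],[0,0,0],[0,0,0],[0,0,0],[0,0,0],[0,0,0],[0,0,0]], angular=[[0,0,0],[0,0,0],[0,0,0],[0,0,0],[0,0,0],[0,0,0],[0,0,0],[0,0,0],[0,0,0],[0,0,0]], gripper=[0.27,0.29,0.31,0.34,0.38,0.45,0.55,0.65,0.7,0.7], grip_force=20)

```text
time_s: 21.55
ee_pos: [0.505, 0.292, 0.1016]
ee_rot: [-0.013, 0.239, 0.971, 0.003]
ft_force: [0.2, -0.5, -1.2]
gripper_width: 0.0599
finger_force: 0.0
```

Run:
```python
from m import *
f=grab_frame('wrist');pickle.dump(f,open('w13.pkl','wb'));o=observe();print(o['ee_pos'],o['ft_force'],o['gripper_width'])
H=cv2.cvtColor(f['image'],cv2.COLOR_RGB2HSV).astype(int)
m,s=big((H[...,0]<15)&(H[...,1]>125)&(H[...,2]<215),(259,213),60);print('bulb',s)
print([(y,)+tuple(map(int,H[y,259])) for y in list(range(232,244))+list(range(253,262,2))+list(range(290,304,2))])
```

```text
[0.505  0.2919 0.1016] [-0.0526  0.3745 -0.0824] 0.05990193889319969
bulb [ 221  179   76   71 4103]
[(232, 13, 156, 150), (233, 13, 157, 149), (234, 13, 156, 150), (235, 13, 156, 149), (236, 14, 156, 149), (237, 13, 155, 148), (238, 13, 153, 148), (239, 13, 155, 148), (240, 13, 154, 147), (241, 13, 128, 152), (242, 15, 50, 190), (243, 34, 8, 225), (253, 53, 4, 232), (255, 54, 6, 231), (257, 54, 6, 227), (259, 60, 5, 238), (261, 60, 4, 245), (290, 56, 9, 200), (292, 56, 9, 200), (294, 56, 9, 199), (296, 60, 6, 198), (298, 56, 9, 199), (300, 55, 8, 197), (302, 25, 21, 161)]
```

The flask stands free and the cap moved only about 2 mm (0.03 rad). I'll retreat straight up and verify.

Call:
carry_out(dp=[[0,0,0],[0,0,-10],[0,0,-20],[0,0,-30],[0,0,-30],[0,0,-30],[0,0,-20],[0,0,0],[0,0,0]], angular=[[0,0,0],[0,0,0],[0,0,0],[0,0,0],[0,0,0],[0,0,0],[0,0,0],[0,0,0],[0,0,0]], gripper=[0.8,0.8,0.8,0.8,0.8,0.8,0.8,0.8,0.8])

```text
time_s: 22.6
ee_pos: [0.5084, 0.2903, 0.2417]
ee_rot: [-0.012, 0.239, 0.971, 0.003]
ft_force: [0.1, 0.1, -0.9]
gripper_width: 0.0686
finger_force: 0.0
```

Run:
```python
from m import *
for i in range(2):
    f=grab_frame('wrist');o=observe();R=rotq(o['ee_rot']);p=np.array(o['ee_pos']);print(p)
    H=cv2.cvtColor(f['image'],cv2.COLOR_RGB2HSV).astype(int)
    u,v=map(int,proj(f,np.array([.507,.2905,.121])));print('cap pred',u,v,'bulb pred',proj(f,np.array([.507,.2905,.0495])))
    cap,s=big((H[...,1]<30)&(H[...,2]>120),(u,v),24);cc=cen(hull(cap));print('cap',s,cc)
    for z in(.121,):print('cap xy',plane(ray(f,*cc,1),z))
    b,s=big((H[...,0]<15)&(H[...,1]>125)&(H[...,2]<215),(u,v-15),45);c,r=cv2.minEnclosingCircle(np.argwhere(b)[:,::-1].astype(np.float32));print('bulb',s,c,r,plane(ray(f,*c,1),.0495))
pickle.dump(f,open('w14.pkl','wb'))
for n in('scene','top'):
    g=grab_frame(n);h=cv2.cvtColor(g['image'],cv2.COLOR_RGB2HSV).astype(int)
    pr=lambda X:(lambda P:(g['fx']*P[0]/P[2]+g['cx'],g['fy']*P[1]/P[2]+g['cy']))(np.array(g['R'])@X+g['t'])
    q=pr(np.array([.507,.2905,.0495]));t=pr(np.array([.507,.2905,.121]));print(n,'pred',q,t)
    try:
        k,s=big((h[...,0]<15)&(h[...,1]>120),(int(q[0]),int(q[1])),13);print(s)
        k,s=big((h[...,1]<30)&(h[...,2]>100),(int(t[0]),int(t[1])),7);print(s,cen(hull(k)))
    except Exception as e:print(e)
```

```text
[0.5077 0.29   0.2395]
cap pred 258 189 bulb pred (np.float64(258.7481852072582), np.float64(173.57963001469446))
cap [242 177  32  31 676] (258.1566888396157, 191.88642522788862)
cap xy [0.5087 0.2888 0.121 ]
bulb [ 237  151   45   39 1142] (258.9182434082031, 172.34426879882812) 22.589500427246094 [0.5058 0.2913 0.0495]
[0.5077 0.29   0.2396]
cap pred 259 189 bulb pred (np.float64(258.8579370952939), np.float64(173.7001923765334))
cap [242 177  32  31 679] (258.2711406096362, 192.01106194690266)
cap xy [0.5087 0.2888 0.121 ]
bulb [ 237  151   45   39 1144] (258.9653625488281, 172.3463134765625) 22.630094528198242 [0.5057 0.2913 0.0495]
scene pred (np.float64(242.0395102651747), np.float64(111.01497223939964)) (np.float64(240.6936285172327), np.float64(95.83151297627099))
[233 103  19  19 269]
[238  92   9  10  74] (241.85792349726773, 96.38797814207649)
top pred (np.float64(179.12759111194714), np.float64(200.80280054292342)) (np.float64(174.39214415650193), np.float64(198.21811390909085))
[182 202   4   4  11]
[167 191  13  15 119] (172.8847926267281, 198.53456221198158)
```

```bash
python3 -c "
from rig import hand_in
print(hand_in())"
```

```text
the job is handed in; nothing more can be done
None
```

The job is handed in at about 23 s: the cork ring sits hollow side up within about 2 mm of the pan's centre, and the flask stands in it about 0.03–0.05 rad from upright by my last measurement, with both let go; the judge's result was not shown.

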